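# Charge the pigment mill and hold its run key

### The job

Get the pigment mill going: lift the bar of its hinged feed tray to tip all five ceramic balls into the hopper, then lower the tray back down level. Then stand the loose T-handled run key in the mill's round socket, push it down against the spring, twist it a quarter turn clockwise (seen from above) as far as it goes and keep holding it pushed in and turned: the mill runs only while the key is held, so finish with the gripper still holding it. Leave the other things on the bench where they are.

Things in the scene. Friction and masses are not known exactly. Their poses are not given: they have to be found in the camera images.
- mill: Grey bench pigment mill, fixed, 200 x 300 mm (x by y), origin at the centre of its underside on the bench, z up. It stands turned by up to 0.25 rad. Along its own y: the socket at -95 mm on a raised block (130 x 110 mm, top 90 mm high), the steel hopper at +28 mm, the tray's hinge at +90 mm, the tray running on to +y out over the bench.
- socket (a point): Centre of the bayonet socket's mouth, at its collar's top (68 mm outside), 120 mm above the bench; axes as the mill. Bore 34 mm through a 6 mm lip with two 13 mm wide notches on the mill's +x and -x sides, out to 28 mm from the axis. A sprung plate with two dogs lies 1 mm under the lip. The hopper's splash guard, 158 mm above the bench, stands 65 mm off on +y.
- hopper (a point): Point on the hopper's axis, 80 mm above the bench (28 mm above the hopper's floor). Open sheet-steel hopper, rim 120 x 110 mm (x by y) at 126 mm, narrowing to 76 x 70 mm at its floor.
- tray_hinge (a point): Middle of the hinge of the feed tray, 132 mm above the bench; the hinge axis is the mill's x axis. Axes as the mill.
- tray_bar (a point): Middle of the tray's round lifting bar: 10 mm thick, 86 mm long along the mill's x (78 mm clear between its side arms), 165 mm from the hinge, 136 mm above the bench when the tray is down, 47 mm clear of the tray's end wall, nothing below. Pinched from above across its thickness it turns between the fingers while it is carried round the arc. The point turns with the tray.
- feed_tray (a joint): Angle of the aluminium feed tray (90 x 120 mm, walls 30 mm high, low lip at the hinge end), rad: 0 down and level, growing as the bar goes up and over towards the hopper, stop at 1.3. 0.25 kg; falls back if let go. By 1.2 all the balls have rolled out.
- ball0_center (a point): Centre of white ceramic ball 1 of 5, 24 mm in diameter, 17 g; at first lying on the tray.
- ball1_center (a point): Centre of white ceramic ball 2 of 5, 24 mm in diameter, 17 g; at first lying on the tray.
- ball2_center (a point): Centre of white ceramic ball 3 of 5, 24 mm in diameter, 17 g; at first lying on the tray.
- ball3_center (a point): Centre of white ceramic ball 4 of 5, 24 mm in diameter, 17 g; at first lying on the tray.
- ball4_center (a point): Centre of white ceramic ball 5 of 5, 24 mm in diameter, 17 g; at first lying on the tray.
- key: Run key, 62 mm tall, about 0.12 kg, standing on the bench, z up; origin at the centre of its foot. Stem 30 mm across, 22 mm high; at its foot two lugs, 6 mm high, 9 mm wide, reach 22.5 mm from the axis along +x and -x. Above it a 44 mm flange (22 to 26 mm up), then the handle, an upright bar 44 mm along x, 12 mm thick in y, 26 to 62 mm up. Half a turn leaves it the same.
- plunger (a joint): How far the sprung plate in the socket is pushed down, m: 0 up, 0.009 at its stop; 3 N to start it, 6 N at the stop. The key's foot meets it 7 mm below the socket's mouth; from 5 mm of travel the lugs are under the lip, and only then can the key turn (clockwise from above). Let go, it springs back and pops up.
- rotor (a joint): How far the plate's dogs are turned clockwise from above, rad: 0 at rest, stop at 1.42. The lugs meet the dogs after 0.1 to 0.2 rad; a spring turns them back (0.06 N m at first, 0.25 N m at the stop). At the stop the key is about a quarter turn from the notches.
- paint_bottle: Bystander: blue paint bottle, 68 mm across, 130 mm tall; origin under its centre.
- water_jar: Bystander: clear open cup, 72 mm across, 85 mm tall; origin under its centre.
- gesso_jar: Bystander: white jar, 72 mm across, 100 mm tall; origin under its centre.
- tape_roll: Bystander: card tape ring lying flat, 90 mm across, 24 mm high; origin under its centre.
- palette_knife: Bystander: palette knife 200 mm long along its x, lying flat; origin under it.
- carton: Bystander: green and white gable-top carton, 70 x 70 mm, 158 mm tall; origin under its centre.

How it is judged:
By the outcome, as a careful person would: the job done as asked, in the order asked, and still so for the second after the job is handed in, while the arm keeps its last pose, push and grip.
It also fails if it takes over 64 s, if anything falls off the work surface, if the arm or the gripper's body presses on something with over 40 N, if the wrist force passes 120 N, or if a joint passes its speed limit or range.

### The arm

A 7-joint arm with a two-finger parallel gripper is mounted at the origin on the work surface. World frame = base frame: x ahead of the robot, y to its left, z up, the work surface at z = 0. Lengths are in m, angles in rad, forces in N, time in s.
With the tool pointing down it reaches from about 0.425 to 0.825 m from the base axis. Payload 3.6 kg.
Tool frame: the origin (TCP) lies at the very end of the fingers, on their centre line; the grasp point (between the pads) lies 19 mm behind it (bot.grasp_offset is the z of the grasp point in the tool frame, in m); z points along the fingers, x is the direction in which the jaws open and shut, and the axes are right-handed (so a half turn about z gives the same grasp; the last joint's range is limited). The gripper opens to 93 mm and grips with 3 to 60 N. Pads are 15 mm wide; open, the fingers measure 128 mm over their backs; the gripper's body (75 mm by 188 mm) begins 65 mm behind the grasp point.
Start: joints at [1.155, 0.615, -0.013, 1.423, 0.008, 1.103, -0.04], TCP at [0.246, -0.601, 0.219] pointing down, gripper open.
Joint ranges: [-3.12, 3.12], [-0.3, 2.06], [-1.34, 1.32], [0.26, 2.42], [-1.36, 4.5], [0.01, 1.98], [-2.84, 2.84]. Speed limits (rad/s): [2.79, 2.79, 3.14, 3.14, 3.14, 3.14, 3.14].

### API

Orientations are given as a unit quaternion [x, y, z, w].
In Python, from cell import telemetry, cams, close_job, bot gives the robot as it stands.
- The arm moves only by the tool play_rows, never from a script. Its argument "motion" is a list that holds one entry, the list of rows, each a list of 6 numbers: the shift along the tool's x, y, z in m, then the turn, a rotation vector about the tool's x, y, z in rad. A call has 1 to 20 rows; each row shifts and turns the commanded pose from where the row before left it, along the tool's axes as they then stand; what a row does not reach is not made up. A row lasts 1/12 s, in which the tool goes at most 41.7 mm and 7.16 degrees, less where a joint would pass 70% of its speed; a pose out of reach is approached as far as the arm can. A call with a gripper value outside its range is refused whole. "fingers" is the finger opening in m, from 0 to 0.093, set as the call begins (left out, the last holds). The fingers move at their own pace and stop on an object; "grip_force" is the grip in N (left out, the last holds). Time passes only in rows, so rows that do not move let the fingers close. It gives the time, the measured TCP pose, the force and the opening at its end, in the units of the state.
- telemetry.get_state(): the state, without advancing time (a new reading comes with each control period).
- cams.read_camera(name): name is "scene" or "top" or "wrist"; returns the picture (480x640x3 uint8, red, green, blue); there is no depth.
- cams.camera_params(name): a dict with "intrinsics" (3x3 intrinsics, pixels), "pose" (4x4, takes a point from camera to world coordinates). Camera axes: x right, y up, looking along -z (the intrinsics and any distortion apply to the point x, -y, -z); pixel columns grow to the right and rows downward; lengths in m; the calibration is good to about 2 mm. A picture is of the moment at which its call begins: read the wrist's pose just before it. camera_params takes no time and is no camera call; for the wrist camera it gives the pose at the moment of the call.
- close_job(): hands the job in, once; it reports no verdict.
The state is a dict: "t": time; "qpos": joint angles; "qvel": joint speeds; "tau": joint torques, N m; "ee_pos": TCP position; "orientation": TCP orientation; "force": force on the tool from outside, world axes, zero at the start; "wrist_torque": the same for the moment, N m; "width": finger opening in m.
Only numpy, scipy, OpenCV 4.12 (cv2) and the standard library are available. Lean on these libraries where they do the work, as an engineer would, in place of code of your own. Each camera call takes 0.05 s, during which the arm holds its last target. There are 200 camera calls.

## Working session

There is one attempt and no reset: what is moved stays moved. The work goes in short steps, Python scripts to look and compute and a tool call to move; the robot and the scene stay as the last step left them, time stands still between calls to the robot, and variables do not carry over. Pictures are saved under pics/ and viewed, about 8 in all and at most 12, crops included, and the job is handed in when it is done.

Besides the shell and the picture viewer there is one more tool, called after "Emit:" by a JSON object that holds its "method" and its "body", one argument or row to a line. play_rows: Moves the arm, as the interface text tells. Its arguments: {"type":"object","properties":{"motion":{"type":"array","items":{"type":"array","items":{"type":"array","items":{"type":"number"}}}},"fingers":{"type":"number"},"grip_force":{"type":"number"}},"required":["motion"]}

```bash
ls; mkdir -p pics; cat > h.py <<'E'
import numpy as np, cv2
from cell import telemetry, cams, close_job, bot
def shot(name,f):
    P=cams.camera_params(name); im=cams.read_camera(name)
    cv2.imwrite('pics/'+f,im[:,:,::-1]); return im,P
def ray(P,u,v):
    K=np.array(P['intrinsics']);T=np.array(P['pose'])
    d=np.linalg.inv(K)@[u,v,1]; d=T[:3,:3]@[d[0],-d[1],-d[2]]
    return T[:3,3],d
def onplane(P,u,v,z):
    o,d=ray(P,u,v); return o+d*(z-o[2])/d[2]
def proj(P,p):
    K=np.array(P['intrinsics']);T=np.array(P['pose'])
    c=T[:3,:3].T@(np.array(p)-T[:3,3]); q=K@[c[0],-c[1],-c[2]]; return q[:2]/q[2]
E
python3 - <<'E'
from h import *
for n in ('top','scene'):
    im,P=shot(n,n+'1.png'); print(n,P)
s=telemetry.get_state(); print(s); print(bot.grasp_offset)
E
```

```text
pics
top {'intrinsics': array([[437.14780109,   0.        , 320.01157588],
       [  0.        , 437.14780109, 248.32718323],
       [  0.        ,   0.        ,   1.        ]]), 'pose': array([[ 0.037738  ,  0.97542649, -0.21706912,  0.3497178 ],
       [-0.99927668,  0.03581789, -0.01277468, -0.01263491],
       [-0.00468581,  0.2173942 ,  0.97607264,  1.08348885],
       [ 0.        ,  0.        ,  0.        ,  1.        ]])}
scene {'intrinsics': array([[614.07941996,   0.        , 325.01104981],
       [  0.        , 614.07941996, 242.51163834],
       [  0.        ,   0.        ,   1.        ]]), 'pose': array([[ 0.12718989, -0.55117173,  0.8246408 ,  1.70404416],
       [ 0.99181674,  0.06140435, -0.11193325, -0.1352753 ],
       [ 0.01105792,  0.83212933,  0.55447137,  0.87049232],
       [ 0.        ,  0.        ,  0.        ,  1.        ]])}
{'t': 0.1, 'qpos': array([ 1.15554011,  0.61580441, -0.01259122,  1.42474306,  0.00812787,
        1.10335657, -0.04037239]), 'qvel': array([-0.00244594, -0.00115376,  0.00055612, -0.00309804, -0.00082212,
       -0.00164791,  0.00054605]), 'tau': array([ 2.34110572e-03, -4.60036325e+01,  2.09978130e-01, -1.66244388e+01,
       -6.12644409e-02,  1.69227429e-02,  8.09718313e-05]), 'ee_pos': array([ 0.24609909, -0.60085165,  0.21760735]), 'orientation': array([ 8.30395892e-01, -5.57172671e-01, -9.56675050e-04, -6.02076378e-04]), 'force': array([-0.02721218, -0.29052764,  0.86361061]), 'wrist_torque': array([-0.08035924, -0.00499925,  0.01245448]), 'width': 0.09306811133238724}
-0.0188
```

View pics/top1.png

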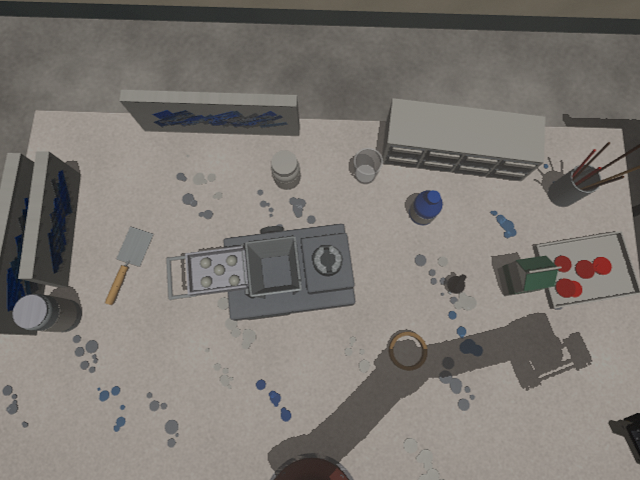

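View pics/scene1.png

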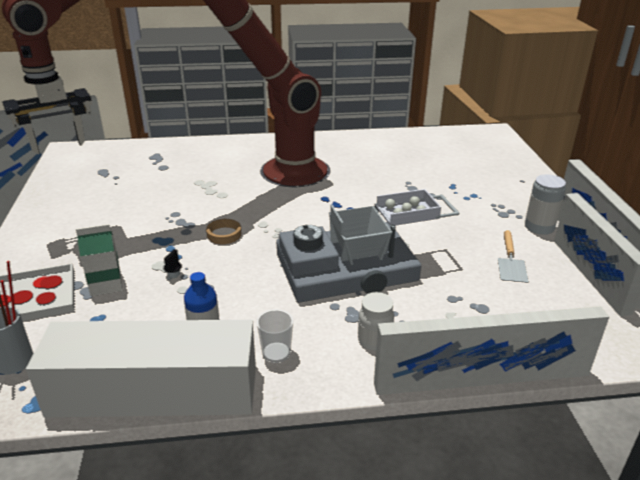

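The top view shows the socket at about (328,260), the tray bar at (170,278), five balls in the tray around (218,270) and the black key at (455,283). The mill's +y axis points to image left.

```bash
python3 - <<'E'
from h import *
im=cv2.imread('pics/top1.png')
P=cams.camera_params('top')
s=onplane(P,328,260,.12); b=onplane(P,170,278,.136); k=onplane(P,456,278,.062)
print('socket',s,'bar',b,np.linalg.norm((s-b)[:2]),'exp .350','key',k)
d=b-s; print('yaw',np.arctan2(-d[0],d[1]))
c=im[230:320,150:375]; cv2.imwrite('pics/c.png',cv2.resize(np.hstack([im[230:320,150:360],im[255:345,430:480][:90]]),None,fx=3,fy=3,interpolation=cv2.INTER_CUBIC))
Ps=cams.camera_params('scene')
g=cv2.cvtColor(cv2.imread('pics/scene1.png'),cv2.COLOR_BGR2GRAY)[240:285,150:190]
ys,xs=np.where(g<50); print('scene key',xs.mean()+150,xs.min()+150,xs.max()+150,ys.min()+240,ys.max()+240, proj(Ps,[k[0],k[1],.062]),proj(Ps,[k[0],k[1],0]))
q=bot; print([a for a in dir(q) if a[0]!='_'])
E
```

```text
socket [ 0.53782366 -0.01895618  0.12      ] bar [0.48180859 0.32571743 0.136     ] 0.34919563251219055 exp .350 key [ 0.51710142 -0.32199143  0.062     ]
yaw 0.16110777230378834
scene key 171.2280701754386 154 180 240 272 [174.30848236 255.62396581] [177.61255381 277.30354095]
['IKError', 'grasp_offset']
```

View pics/c.png

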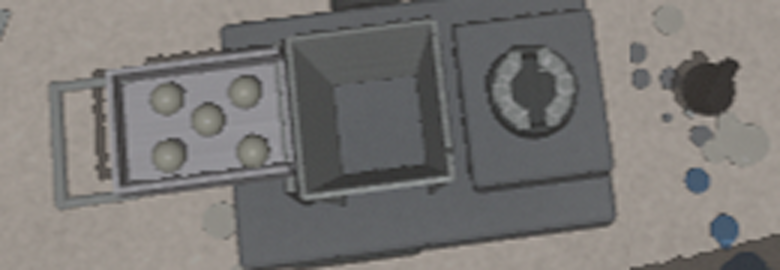

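The close-up shows the bar centred at crop (57,145), the socket notches roughly along mill x, and the key with its handle turned about 30° in the image. The socket-to-bar distance checks out at 349 mm against 350 mm expected. Now I'll turn and raise the tool, then move over the mill.

Emit:
{"method": "play_rows", "body": {
  "motion": [
    [[0,0,-0.006,0,0,-0.12],[0,0,-0.006,0,0,-0.12],[0,0,-0.006,0,0,-0.12],[0,0,-0.006,0,0,-0.12],[0,0,-0.006,0,0,-0.12],[0,0,-0.006,0,0,-0.12],[0,0,-0.006,0,0,-0.12],[0,0,-0.006,0,0,-0.12],[0,0,-0.006,0,0,-0.12],[0,0,-0.006,0,0,-0.12],[0,0,-0.006,0,0,-0.12],[0,0,-0.006,0,0,-0.12],[0,0,-0.006,0,0,-0.12],[0,0,0,0,0,0]]
  ],
  "fingers": 0.045,
  "grip_force": 15
}}

```text
t: 1.27
ee_pos: [0.2463, -0.6019, 0.2972]
orientation: [0.982, 0.189, 0.0, 0.0]
force: [-0.3, 0.4, -0.1]
width: 0.0452
```

```bash
cat >> h.py <<'E'
from scipy.spatial.transform import Rotation as R
def go(pos,ang=None):
    """tool-frame shift to pos and tool-z turn to bring tool x to heading ang (deg)"""
    s=telemetry.get_state(); r=R.from_quat(s['orientation']); M=r.as_matrix()
    h=np.degrees(np.arctan2(M[1,0],M[0,0]))
    print('t',round(s['t'],2),'pos',s['ee_pos'].round(4),'head',h.round(2),'toolz',M[:,2].round(3),'q7',s['qpos'][6].round(2),'w',round(s['width'],4),'F',s['force'].round(1))
    print('shift',(M.T@(np.array(pos)-s['ee_pos'])).round(4), 'turn z', None if ang is None else round(-np.radians((ang-h+180)%360-180),3))
E
python3 - <<'E'
from h import *
go([.58,-.2,.30]);go([.50,.28,.30],99.2)
E
```

```text
t 1.27 pos [ 0.2463 -0.6019  0.2972] head 21.76 toolz [ 0.001 -0.001 -1.   ] q7 1.34 w 0.0452 F [-0.3  0.4 -0.1]
shift [ 0.4589 -0.2495 -0.0028] turn z None
t 1.27 pos [ 0.2463 -0.6019  0.2972] head 21.76 toolz [ 0.001 -0.001 -1.   ] q7 1.34 w 0.0452 F [-0.3  0.4 -0.1]
shift [ 0.5625 -0.725  -0.0033] turn z -1.352
```

Emit:
{"method": "play_rows", "body": {
  "motion": [
    [[0.0306,-0.0166,0,0,0,0],[0.0306,-0.0166,0,0,0,0],[0.0306,-0.0166,0,0,0,0],[0.0306,-0.0166,0,0,0,0],[0.0306,-0.0166,0,0,0,0],[0.0306,-0.0166,0,0,0,0],[0.0306,-0.0166,0,0,0,0],[0.0306,-0.0166,0,0,0,0],[0.0306,-0.0166,0,0,0,0],[0.0306,-0.0166,0,0,0,0],[0.0306,-0.0166,0,0,0,0],[0.0306,-0.0166,0,0,0,0],[0.0306,-0.0166,0,0,0,0],[0.0306,-0.0166,0,0,0,0],[0.0306,-0.0166,0,0,0,0],[0,0,0,0,0,0]]
  ]
}}

```text
t: 2.6
ee_pos: [0.585, -0.1906, 0.2959]
orientation: [0.981, 0.193, 0.002, -0.004]
force: [0.8, 1.1, 0.3]
width: 0.0448
```

```bash
python3 - <<'E'
from h import *
im,P=shot('wrist','w1.png'); print(P, proj(P,[.517,-.322,.062]),proj(P,[.538,-.019,.12]))
go([.50,.26,.30],99.2)
E
```

```text
{'intrinsics': array([[385.51864563,   0.        , 325.27938326],
       [  0.        , 385.51864563, 235.97669809],
       [  0.        ,   0.        ,   1.        ]]), 'pose': array([[ 0.92566042, -0.36489959, -0.10000539,  0.55779718],
       [ 0.37831768,  0.89638213,  0.23102989, -0.12597302],
       [ 0.00534033, -0.25168903,  0.96779342,  0.4628696 ],
       [ 0.        ,  0.        ,  0.        ,  1.        ]])} [222.81484755 289.81485739] [350.94407539  -3.33121953]
t 2.65 pos [ 0.5829 -0.1949  0.2958] head 22.0 toolz [-0.     0.004 -1.   ] q7 0.45 w 0.045 F [ 0.5 -0.2 -0.6]
shift [ 0.0935 -0.4529 -0.0024] turn z -1.347
```

```bash
python3 - <<'E'
import cv2
im=cv2.imread('pics/w1.png'); cv2.imwrite('pics/w1c.png',cv2.resize(im[220:360,150:310],None,fx=4,fy=4,interpolation=cv2.INTER_CUBIC))
E
```

```text
(no output)
```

View pics/w1c.png

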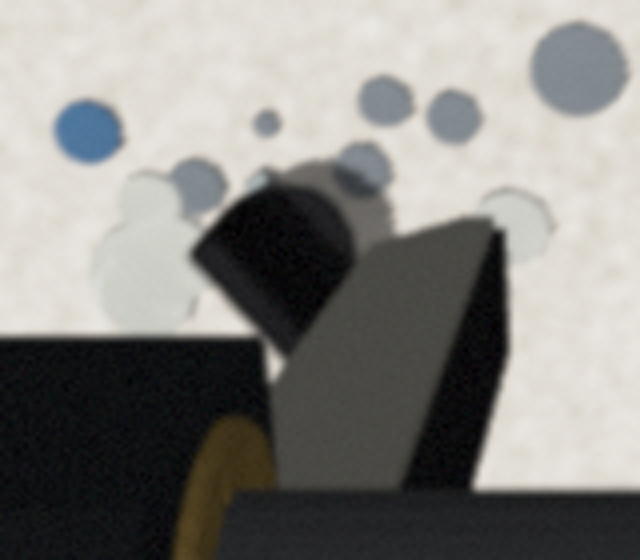

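Emit:
{"method": "play_rows", "body": {
  "motion": [
    [[0.0067,-0.0324,0,0,0,0],[0.0067,-0.0324,0,0,0,0],[0.0067,-0.0324,0,0,0,0],[0.0067,-0.0324,0,0,0,0],[0.0067,-0.0324,0,0,0,0],[0.0067,-0.0324,0,0,0,0],[0.0067,-0.0324,0,0,0,0],[0.0067,-0.0324,0,0,0,0],[0.0067,-0.0324,0,0,0,0],[0.0067,-0.0324,0,0,0,0],[0.0067,-0.0324,0,0,0,0],[0.0067,-0.0324,0,0,0,0],[0.0067,-0.0324,0,0,0,0],[0.0067,-0.0324,0,0,0,0]]
  ]
}}

```text
t: 3.82
ee_pos: [0.5008, 0.2551, 0.2962]
orientation: [0.983, 0.185, -0.0, 0.001]
force: [0.0, 0.2, -0.4]
width: 0.0452
```

Emit:
{"method": "play_rows", "body": {
  "motion": [
    [[0,0,0,0,0,-0.1124],[0,0,0,0,0,-0.1124],[0,0,0,0,0,-0.1124],[0,0,0,0,0,-0.1124],[0,0,0,0,0,-0.1124],[0,0,0,0,0,-0.1124],[0,0,0,0,0,-0.1124],[0,0,0,0,0,-0.1124],[0,0,0,0,0,-0.1124],[0,0,0,0,0,-0.1124],[0,0,0,0,0,-0.1124],[0,0,0,0,0,-0.1124],[0,0,0,0,0,0],[0,0,0,0,0,0]]
  ]
}}

```text
t: 4.98
ee_pos: [0.5012, 0.2541, 0.296]
orientation: [0.652, 0.758, -0.001, 0.0]
force: [-0.3, -0.6, 0.6]
width: 0.0446
```

```bash
python3 - <<'E'
from h import *
im,P=shot('wrist','w2.png'); np.save('w2P.npy',P['pose'])
go([.482,.326,.26],99.2)
print(proj(P,[.482,.326,.136]))
E
```

```text
t 5.03 pos [0.5011 0.2544 0.2963] head 98.63 toolz [-0.    -0.001 -1.   ] q7 0.79 w 0.0452 F [-0.3 -0.2  0.5]
shift [ 0.0737 -0.0082  0.0362] turn z -0.01
[411.53800787 208.80715697]
```

View pics/w2.png

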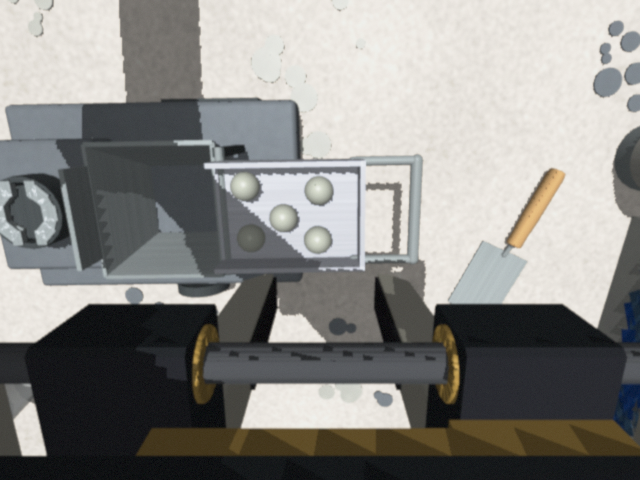

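The wrist view shows the bar running from (417,162) to (414,258), with its centre at about (415.5,209). The socket is at about (25,213).

```bash
python3 - <<'E'
from h import *
P=cams.camera_params('wrist')
a=onplane(P,417,160,.136);b=onplane(P,414,259,.136);c=(a+b)/2
print(a,b,np.linalg.norm(a-b),c,'xaxis deg',np.degrees(np.arctan2(*(a-b)[[1,0]])), np.degrees(np.arctan2(*(b-a)[[1,0]])))
s=onplane(P,26,213,.12);d=c-s; print(s,np.linalg.norm(d[:2]),np.arctan2(-d[0],d[1]))
g=cv2.cvtColor(cv2.imread('pics/w2.png'),cv2.COLOR_BGR2GRAY); 
for y in (175,209,245): print(g[y,400:432])
Pt=cams.camera_params('top');print(proj(Pt,c))
go([c[0],c[1],.127])
E
```

```text
[0.4407556 0.3223465 0.136    ] [0.526131   0.33798786 0.136     ] 0.08679637654027308 [0.4834433  0.33016718 0.136     ] xaxis deg -169.618151880845 10.381848119155016
[ 0.54074984 -0.01417589  0.12      ] 0.3490790592675652 0.16491141178370897
[229 229 229 227 227 226 224 222 219 196 145 131 144 158 169 178 185 181
 174 168 160 161 193 224 229 228 227 228 229 230 230 229]
[164 216 227 227 229 227 227 222 191 140 134 149 161 172 179 179 177 170
 163 162 186 221 229 232 232 233 232 230 229 228 228 229]
[227 234 234 232 232 229 213 162 135 142 156 168 177 179 176 173 166 160
 170 207 224 228 229 232 232 233 232 231 231 231 228 228]
[168.06406192 277.18710373]
t 5.03 pos [0.5011 0.2544 0.2963] head 98.63 toolz [-0.    -0.001 -1.   ] q7 0.79 w 0.0452 F [-0.3 -0.2  0.5]
shift [ 0.0777 -0.006   0.1692] turn z None
```

Emit:
{"method": "play_rows", "body": {
  "motion": [
    [[0.0192,-0.0015,0,0,0,-0.0035],[0.0192,-0.0015,0,0,0,-0.0035],[0.0192,-0.0015,0,0,0,-0.0035],[0.0191,-0.0015,0,0,0,-0.0035],[0,0,0.0177,0,0,0],[0,0,0.0177,0,0,0],[0,0,0.0177,0,0,0],[0,0,0.0177,0,0,0],[0,0,0.0177,0,0,0],[0,0,0.0177,0,0,0],[0,0,0.0177,0,0,0],[0,0,0.0177,0,0,0],[0,0,0.0177,0,0,0],[0,0,0.0177,0,0,0],[0,0,0,0,0,0],[0,0,0,0,0,0]]
  ]
}}

```text
t: 6.37
ee_pos: [0.4825, 0.3297, 0.1192]
orientation: [0.645, 0.764, -0.001, 0.0]
force: [-0.0, 0.2, 0.6]
width: 0.0448
```

Emit:
{"method": "play_rows", "body": {
  "motion": [
    [[0,0,0,0,0,0],[0,0,0,0,0,0],[0,0,0,0,0,0],[0,0,0,0,0,0],[0,0,0,0,0,0],[0,0,0,0,0,0]]
  ],
  "fingers": 0.0,
  "grip_force": 15
}}

```text
t: 6.87
ee_pos: [0.4831, 0.3285, 0.1199]
orientation: [0.645, 0.764, -0.001, 0.002]
force: [0.2, -7.3, 5.4]
width: 0.0097
```

```bash
python3 - <<'E'
from h import *
go([.4833,.329,.119],99.4)
import math
a0=.024;p=(0,0)
for k in range(1,13):
    a=k*1.24/12; q=(.165*(math.cos(a0)-math.cos(a0+a)),.165*(math.sin(a0+a)-math.sin(a0)))
    print(k,round(a,3),'inward',round(q[0]-p[0],4),'up',round(q[1]-p[1],4),'tot',round(q[0],4),round(q[1],4)); p=q
E
```

```text
t 6.87 pos [0.4831 0.3285 0.1199] head 99.7 toolz [ 0.001 -0.004 -1.   ] q7 0.53 w 0.0097 F [ 0.2 -7.3  5.4]
shift [0.0005 0.0002 0.0009] turn z 0.005
1 0.103 inward 0.0013 up 0.017 tot 0.0013 0.017
2 0.207 inward 0.003 up 0.0168 tot 0.0043 0.0338
3 0.31 inward 0.0047 up 0.0164 tot 0.0091 0.0501
4 0.413 inward 0.0064 up 0.0158 tot 0.0155 0.0659
5 0.517 inward 0.008 up 0.015 tot 0.0235 0.081
6 0.62 inward 0.0095 up 0.0141 tot 0.033 0.0951
7 0.723 inward 0.0109 up 0.0131 tot 0.0439 0.1082
8 0.827 inward 0.0122 up 0.0119 tot 0.0561 0.1201
9 0.93 inward 0.0134 up 0.0106 tot 0.0695 0.1306
10 1.033 inward 0.0144 up 0.0091 tot 0.0839 0.1398
11 1.137 inward 0.0153 up 0.0076 tot 0.0992 0.1474
12 1.24 inward 0.016 up 0.006 tot 0.1151 0.1533
```

Emit:
{"method": "play_rows", "body": {
  "motion": [
    [[-0.0012,0,-0.0057,0,0,0],[-0.0004,0,-0.0057,0,0,0],[-0.0005,0,-0.0056,0,0,0],[-0.0008,0,-0.0056,0,0,0],[-0.001,0,-0.0056,0,0,0],[-0.0012,0,-0.0056,0,0,0],[-0.0014,0,-0.0055,0,0,0],[-0.0016,0,-0.0055,0,0,0],[-0.0017,0,-0.0054,0,0,0],[-0.0019,0,-0.0053,0,0,0],[-0.0021,0,-0.0053,0,0,0],[-0.0024,0,-0.0052,0,0,0],[-0.0025,0,-0.0051,0,0,0],[-0.0027,0,-0.005,0,0,0],[-0.0028,0,-0.0049,0,0,0],[-0.003,0,-0.0048,0,0,0],[-0.0032,0,-0.0047,0,0,0],[-0.0033,0,-0.0046,0,0,0]]
  ]
}}

```text
t: 8.37
ee_pos: [0.4882, 0.2977, 0.2156]
orientation: [0.644, 0.765, 0.001, -0.0]
force: [2.1, -1.0, -1.7]
width: 0.0093
```

Emit:
{"method": "play_rows", "body": {
  "motion": [
    [[-0.0035,0,-0.0045,0,0,0],[-0.0036,0,-0.0044,0,0,0],[-0.0038,0,-0.0042,0,0,0],[-0.0039,0,-0.0041,0,0,0],[-0.0041,0,-0.004,0,0,0],[-0.0042,0,-0.0038,0,0,0],[-0.0043,0,-0.0037,0,0,0],[-0.0045,0,-0.0035,0,0,0],[-0.0046,0,-0.0034,0,0,0]]
  ]
}}

```text
t: 9.12
ee_pos: [0.4941, 0.2633, 0.2521]
orientation: [0.644, 0.765, 0.002, -0.001]
force: [-0.1, 5.4, 4.4]
width: 0.0095
```

Emit:
{"method": "play_rows", "body": {
  "motion": [
    [[-0.0047,0,-0.0032,0,0,0],[-0.0048,0,-0.003,0,0,0],[-0.0049,0,-0.0029,0,0,0],[-0.005,0,-0.0027,0,0,0],[-0.0051,0,-0.0025,0,0,0],[-0.0052,0,-0.0024,0,0,0],[-0.0053,0,-0.0022,0,0,0],[-0.0053,0,-0.002,0,0,0],[-0.0054,0,-0.0018,0,0,0],[0,0,0,0,0,0],[0,0,0,0,0,0],[0,0,0,0,0,0],[0,0,0,0,0,0],[0,0,0,0,0,0],[0,0,0,0,0,0],[0,0,0,0,0,0]]
  ]
}}

```text
t: 10.45
ee_pos: [0.5019, 0.217, 0.2749]
orientation: [0.644, 0.765, 0.001, -0.0]
force: [-0.8, 3.1, 8.0]
width: 0.0098
```

```bash
python3 - <<'E'
from h import *
im,P=shot('scene','s2.png'); go([.483,.329,.12],99.4)
im2,_=shot('top','t2.png')
a=cv2.resize(im[180:310,260:470],None,fx=2.6,fy=2.6);b=cv2.resize(im2[220:320,150:360],(a.shape[1],260))
cv2.imwrite('pics/s2c.png',np.vstack([a,b])[:,:,::-1])
E
```

```text
t 10.5 pos [0.5019 0.217  0.2749] head 99.79 toolz [ 0.001  0.001 -1.   ] q7 0.85 w 0.0097 F [-1.5  3.1  8.3]
shift [0.1134 0.0002 0.1551] turn z 0.007
```

View pics/s2c.png

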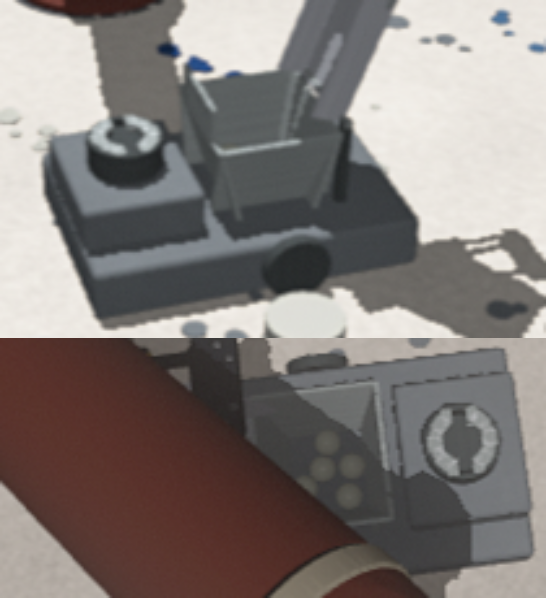

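The tray is up at about 1.24 rad. The balls are in the hopper: four are clear and a fifth is partly hidden. Lowering along the same arc.

Emit:
{"method": "play_rows", "body": {
  "motion": [
    [[0.0054,0,0.0018,0,0,0],[0.0053,0,0.002,0,0,0],[0.0053,0,0.0022,0,0,0],[0.0052,0,0.0024,0,0,0],[0.0051,0,0.0025,0,0,0],[0.005,0,0.0027,0,0,0],[0.0049,0,0.0029,0,0,0],[0.0048,0,0.003,0,0,0],[0.0047,0,0.0032,0,0,0],[0.0046,0,0.0034,0,0,0],[0.0045,0,0.0035,0,0,0],[0.0043,0,0.0037,0,0,0],[0.0042,0,0.0038,0,0,0],[0.0041,0,0.004,0,0,0],[0.0039,0,0.0041,0,0,0],[0.0038,0,0.0042,0,0,0],[0.0036,0,0.0044,0,0,0],[0.0035,0,0.0045,0,0,0]]
  ]
}}

```text
t: 12.05
ee_pos: [0.4884, 0.2965, 0.2139]
orientation: [0.645, 0.764, -0.001, 0.0]
force: [1.0, 0.6, 0.8]
width: 0.0092
```

Emit:
{"method": "play_rows", "body": {
  "motion": [
    [[0.0033,0,0.0046,0,0,0],[0.0032,0,0.0047,0,0,0],[0.003,0,0.0048,0,0,0],[0.0028,0,0.0049,0,0,0],[0.0027,0,0.005,0,0,0],[0.0025,0,0.0051,0,0,0],[0.0024,0,0.0052,0,0,0],[0.0021,0,0.0053,0,0,0],[0.0019,0,0.0053,0,0,0],[0.0017,0,0.0054,0,0,0],[0.0016,0,0.0055,0,0,0],[0.0014,0,0.0055,0,0,0],[0.0012,0,0.0056,0,0,0],[0.001,0,0.0056,0,0,0],[0.0008,0,0.0056,0,0,0],[0.0005,0,0.0056,0,0,0],[0.0004,0,0.0057,0,0,0],[0.0002,0,0.0057,0,0,0],[0,0,0,0,0,0],[0,0,0,0,0,0]]
  ]
}}

```text
t: 13.72
ee_pos: [0.4833, 0.3286, 0.12]
orientation: [0.645, 0.764, -0.0, 0.001]
force: [3.5, -5.7, 3.2]
width: 0.0092
```

```bash
python3 - <<'E'
from h import *
go([.4831,.3280,.119],99.4)
E
```

```text
t 13.72 pos [0.4833 0.3286 0.12  ] head 99.7 toolz [ 0.001 -0.002 -1.   ] q7 0.53 w 0.0092 F [ 3.5 -5.7  3.2]
shift [-0.0005 -0.0003  0.001 ] turn z 0.005
```

Emit:
{"method": "play_rows", "body": {
  "motion": [
    [[0,0,0,0,0,0],[0,0,0,0,0,0],[0,0,0,0,0,0],[0,0,-0.015,0,0,0],[0,0,-0.025,0,0,0],[0,0,-0.025,0,0,0],[0,0,-0.02,0,0,0],[0,0,-0.01,0,0,0.1125],[0,0,-0.01,0,0,0.1125],[0,0,-0.01,0,0,0.1125],[0,0,-0.01,0,0,0.1125],[0,0,-0.01,0,0,0.1125],[0,0,-0.01,0,0,0.1125],[0,0,-0.01,0,0,0.1125],[0,0,-0.01,0,0,0.1125],[0,0,-0.01,0,0,0.1125],[0,0,-0.01,0,0,0.1125],[0,0,0,0,0,0.1125],[0,0,0,0,0,0.1125]]
  ],
  "fingers": 0.045
}}

```text
t: 15.3
ee_pos: [0.4816, 0.3318, 0.3055]
orientation: [0.981, 0.193, 0.001, -0.002]
force: [0.4, -0.4, -0.6]
width: 0.0451
```

```bash
python3 - <<'E'
from h import *
go([.59,-.05,.30],22)
go([.55,-.405,.30],22)
E
```

```text
t 15.3 pos [0.4816 0.3318 0.3055] head 22.25 toolz [ 0.     0.004 -1.   ] q7 -0.49 w 0.0451 F [ 0.4 -0.4 -0.6]
shift [-0.0442  0.3944  0.004 ] turn z 0.004
t 15.3 pos [0.4816 0.3318 0.3055] head 22.25 toolz [ 0.     0.004 -1.   ] q7 -0.49 w 0.0451 F [ 0.4 -0.4 -0.6]
shift [-0.2156  0.7079  0.0025] turn z 0.004
```

Emit:
{"method": "play_rows", "body": {
  "motion": [
    [[-0.0037,0.0329,0,0,0,0],[-0.0037,0.0329,0,0,0,0],[-0.0037,0.0329,0,0,0,0],[-0.0037,0.0329,0,0,0,0],[-0.0037,0.0329,0,0,0,0],[-0.0037,0.0329,0,0,0,0],[-0.0037,0.0329,0,0,0,0],[-0.0037,0.0329,0,0,0,0],[-0.0037,0.0329,0,0,0,0],[-0.0037,0.0329,0,0,0,0],[-0.0037,0.0329,0,0,0,0],[-0.0037,0.0329,0,0,0,0]]
  ]
}}

```text
t: 16.3
ee_pos: [0.5927, -0.0518, 0.3047]
orientation: [0.981, 0.196, 0.001, -0.001]
force: [0.3, -0.5, -0.4]
width: 0.0449
```

Emit:
{"method": "play_rows", "body": {
  "motion": [
    [[-0.0171,0.0314,0,0,0,0],[-0.0171,0.0314,0,0,0,0],[-0.0171,0.0314,0,0,0,0],[-0.0171,0.0314,0,0,0,0],[-0.0171,0.0314,0,0,0,0],[-0.0171,0.0314,0,0,0,0],[-0.0171,0.0314,0,0,0,0],[-0.0171,0.0314,0,0,0,0],[-0.0171,0.0314,0,0,0,0],[-0.0171,0.0314,0,0,0,0],[0,0,0,0,0,0],[0,0,0,0,0,0]]
  ]
}}

```text
t: 17.3
ee_pos: [0.5536, -0.4095, 0.3032]
orientation: [0.981, 0.193, 0.0, -0.001]
force: [0.8, -0.3, -0.3]
width: 0.045
```

```bash
python3 - <<'E'
from h import *
go([.517,-.322,.10],22)
im,P=shot('wrist','w3.png'); u,v=proj(P,[.517,-.322,.062]).astype(int); print(u,v)
x0=max(0,u-80);y0=max(0,v-60);print(x0,y0)
cv2.imwrite('pics/w3c.png',cv2.resize(im[y0:y0+120,x0:x0+160],None,fx=5,fy=5,interpolation=cv2.INTER_CUBIC)[:,:,::-1])
imt,_=shot('top','t3.png')
cv2.imwrite('pics/t3c.png',cv2.resize(imt[220:320,150:350],None,fx=4,fy=4,interpolation=cv2.INTER_CUBIC)[:,:,::-1])
E
```

```text
t 17.3 pos [ 0.5536 -0.4095  0.3032] head 22.22 toolz [ 0.001  0.002 -1.   ] q7 0.81 w 0.045 F [ 0.8 -0.3 -0.3]
shift [-0.001  -0.0945  0.2034] turn z 0.004
323 109
243 49
```

View pics/w3c.png

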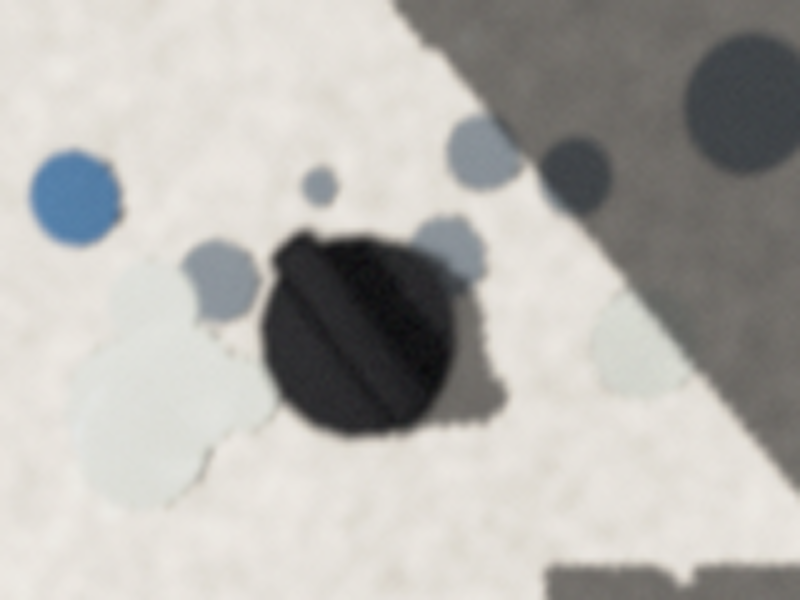

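View pics/t3c.png

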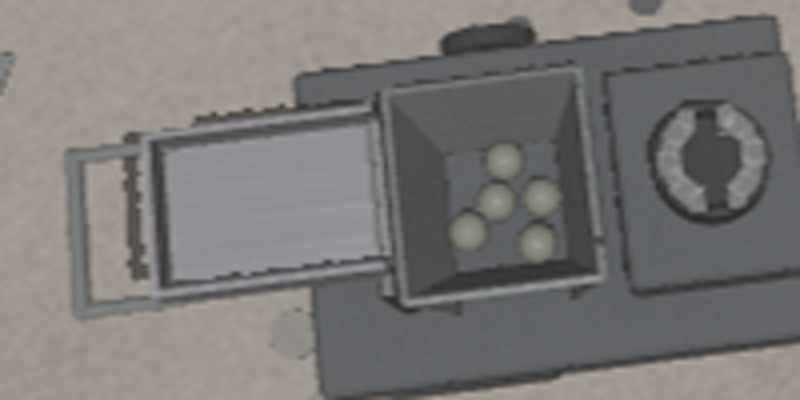

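All five balls are in the hopper and the tray is back down level. In the key crop the flange circle is centred at about (360,337), and the handle's top face runs from about (297,248) to (403,405).

```bash
python3 - <<'E'
from h import *
P=cams.camera_params('wrist')
f=lambda x,y:(243+x/5-.4,49+y/5-.4)
im=cv2.imread('pics/w3.png'); g=cv2.cvtColor(im,cv2.COLOR_BGR2GRAY)
m=((g<62)*255).astype('uint8'); m[:85]=0;m[145:]=0;m[:,:285]=0;m[:,345:]=0
c=max(cv2.findContours(m,0,2)[0],key=cv2.contourArea); (cu,cv_),rad=cv2.minEnclosingCircle(c);print('blob',cu,cv_,rad,cv2.contourArea(c))
M=cv2.moments(c);print(M['m10']/M['m00'],M['m01']/M['m00'])
fl=onplane(P,*f(360,337),.026); a=onplane(P,*f(297,248),.062);b=onplane(P,*f(403,405),.062)
print('flange',fl,'handle',a,b,(a+b)/2,np.linalg.norm(a-b),np.degrees(np.arctan2(*(a-b)[[1,0]])))
# top face brightness rows for edges
for y in (105,110,115,120,125): print(y,g[y,292:338])
go([.517,-.322,.10],22)
E
```

```text
blob 313.4032287597656 114.8548355102539 21.5345401763916 1123.5
314.6410028185729 115.20293724966622
flange [ 0.51063762 -0.32661297  0.026     ] handle [ 0.49391486 -0.31677735  0.062     ] [ 0.5251508  -0.33665346  0.062     ] [ 0.50953283 -0.3267154   0.062     ] 0.037023558431125494 147.53051249641965
105 [145 141 147 177 196 160  91  44  31  38  43  43  43  43  45  43  42  38
  36  29  23  23  17  19  21  17  19  22  20  20  31  31  42  40  41  40
  42  42  47  56  65  70  74  80 102 134]
110 [150 174 197 167 101  56  46  45  45  43  37  35  32  37  40  45  42  44
  43  41  39  37  33  28  22  18  20  18  21  17  22  22  24  23  31  38
  39  39  41  42  50  71  93 105 106 114]
115 [221 216 181 117  61  50  47  46  46  46  43  45  42  41  35  30  33  39
  40  42  42  42  37  38  35  33  30  24  17  15  16  13  17  18  22  20
  22  25  30  30  37  58  85 102 109 113]
120 [212 216 200 148  82  50  45  46  47  44  47  45  46  45  44  43  44  40
  34  33  35  37  42  41  41  42  37  40  37  29  29  22  17  18  18  20
  20  17  19  18  32  60  90 107 110 110]
125 [221 221 219 214 191 150  91  54  47  46  46  41  46  46  45  47  43  45
  42  44  42  37  34  30  35  39  41  42  38  37  35  31  33  30  25  20
  23  18  25  46  77 100 104 107 108 109]
t 17.4 pos [ 0.5551 -0.4056  0.3043] head 22.57 toolz [ 0.002  0.003 -1.   ] q7 0.81 w 0.045 F [ 0.5  0.5 -0. ]
shift [-0.0037 -0.0914  0.2045] turn z 0.01
```

```bash
python3 - <<'E'
from h import *
P=cams.camera_params('wrist')
a=onplane(P,313-7.05,105,.062);b=onplane(P,313+7.05,125,.062); h=np.degrees(np.arctan2(*(a-b)[[1,0]]))
mid=onplane(P,313,115,.062);print(h,mid)
for ang in (h+90,h-90): go([.510,-.3265,.15],ang)
s=telemetry.get_state();print(proj(P,s['ee_pos']))
E
```

```text
148.70708458774504 [ 0.51015068 -0.32744588  0.062     ]
t 17.4 pos [ 0.5551 -0.4056  0.3043] head 22.57 toolz [ 0.002  0.003 -1.   ] q7 0.81 w 0.045 F [ 0.5  0.5 -0. ]
shift [-0.0117 -0.09    0.1545] turn z 2.511
t 17.4 pos [ 0.5551 -0.4056  0.3043] head 22.57 toolz [ 0.002  0.003 -1.   ] q7 0.81 w 0.045 F [ 0.5  0.5 -0. ]
shift [-0.0117 -0.09    0.1545] turn z -0.631
[324.86629257 291.5426306 ]
```

Emit:
{"method": "play_rows", "body": {
  "motion": [
    [[-0.002,-0.015,0.0257,0,0,0],[-0.002,-0.015,0.0257,0,0,0],[-0.002,-0.015,0.0257,0,0,0],[-0.0019,-0.015,0.0257,0,0,0],[-0.0019,-0.015,0.0257,0,0,0],[-0.0019,-0.015,0.0257,0,0,0],[0,0,0,0,0,-0.1052],[0,0,0,0,0,-0.1052],[0,0,0,0,0,-0.1052],[0,0,0,0,0,-0.1052],[0,0,0,0,0,-0.1051],[0,0,0,0,0,-0.1051],[0,0,0,0,0,0],[0,0,0,0,0,0]]
  ],
  "fingers": 0.06
}}

```text
t: 18.57
ee_pos: [0.5095, -0.3273, 0.151]
orientation: [0.872, 0.489, 0.001, -0.0]
force: [-1.2, 0.2, 0.5]
width: 0.06
```

```bash
python3 - <<'E'
from h import *
im,P=shot('wrist','w4.png'); print(proj(P,[.510,-.3265,.062]),proj(P,telemetry.get_state()['ee_pos']))
np.save('w4.npy',P['pose'])
cv2.imwrite('pics/w4c.png',cv2.resize(im[190:350,225:425],None,fx=4,fy=4,interpolation=cv2.INTER_CUBIC)[:,:,::-1])
go([.510,-.3265,.05],58.7)
E
```

```text
[326.2010282  240.02150546] [324.10060675 291.49496556]
t 18.62 pos [ 0.5093 -0.3277  0.1509] head 58.54 toolz [ 0.001  0.001 -1.   ] q7 1.17 w 0.0598 F [-0.1 -0.5 -0.2]
shift [ 1.200e-03 -1.000e-04  1.009e-01] turn z -0.003
```

View pics/w4c.png

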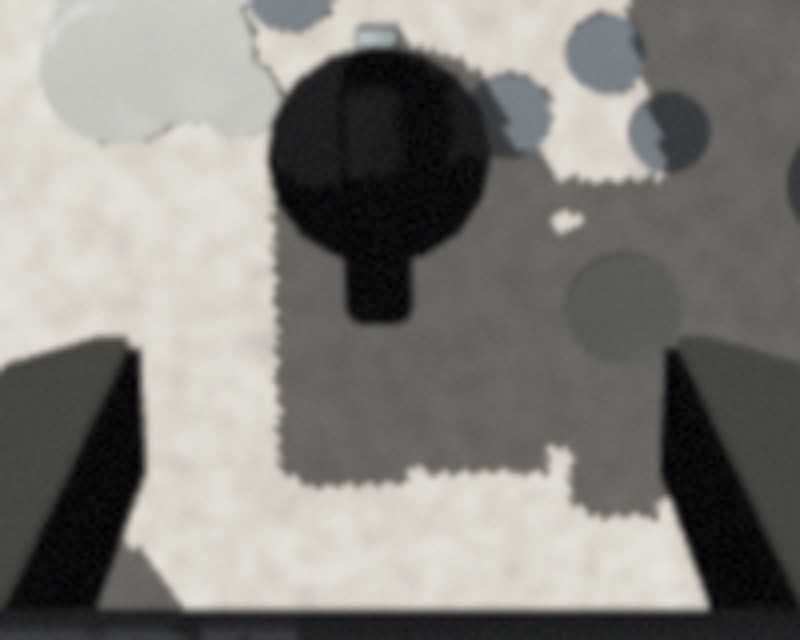

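The crop shows the handle upright in the image, so it lines up with the jaws. It is centred at column 379, its near end is at row 322, and the flange centre is at about (380,160).

```bash
python3 - <<'E'
from h import *
P=cams.camera_params('wrist')
f=lambda x,y:(225+x/4-.4,190+y/4-.4)
fl=onplane(P,*f(380,158),.026); e=onplane(P,*f(379,322),.062)
hx=np.radians(148.7); u=np.array([np.cos(hx),np.sin(hx),0])
T=np.array(P['pose'])[:3,3]; s=1 if (e-fl)@u>0 else -1
print('flange',fl,'from end',e-s*22e-3*u,'len',(e-fl)@u, onplane(P,*f(345,300),.062)-onplane(P,*f(412,300),.062))
go((fl+e-s*22e-3*u)/2*[1,1,0]+[0,0,.031],58.7)
E
```

```text
flange [ 0.50819518 -0.33186572  0.026     ] from end [ 0.50718149 -0.33106759  0.062     ] len -0.020719205567944154 [-0.00611904 -0.00999384  0.        ]
t 18.62 pos [ 0.5093 -0.3277  0.1509] head 58.54 toolz [ 0.001  0.001 -1.   ] q7 1.17 w 0.0598 F [-0.1 -0.5 -0.2]
shift [-0.0042  0.0005  0.1199] turn z -0.003
```

Emit:
{"method": "play_rows", "body": {
  "motion": [
    [[-0.0042,0.0005,0.01,0,0,0],[0,0,0.015,0,0,0],[0,0,0.015,0,0,0],[0,0,0.015,0,0,0],[0,0,0.015,0,0,0],[0,0,0.015,0,0,0],[0,0,0.014,0,0,0],[0,0,0.01,0,0,0],[0,0,0.01,0,0,0],[0,0,0,0,0,0],[0,0,0,0,0,0]]
  ]
}}

```text
t: 19.53
ee_pos: [0.5067, -0.333, 0.0311]
orientation: [0.872, 0.489, -0.0, -0.0]
force: [0.8, -0.3, -0.6]
width: 0.0598
```

Emit:
{"method": "play_rows", "body": {
  "motion": [
    [[0,0,0,0,0,0],[0,0,0,0,0,0],[0,0,0,0,0,0],[0,0,0,0,0,0],[0,0,0,0,0,0],[0,0,0,0,0,0],[0,0,0,0,0,0]]
  ],
  "fingers": 0.0,
  "grip_force": 50
}}

```text
t: 20.12
ee_pos: [0.5068, -0.3332, 0.0316]
orientation: [0.872, 0.489, 0.0, 0.0]
force: [-0.3, -0.1, 0.8]
width: 0.018
```

```bash
python3 - <<'E'
from h import *
go([.5077,-.3315,.24],99.4)
E
```

```text
t 20.12 pos [ 0.5068 -0.3332  0.0316] head 58.54 toolz [ 0. -0. -1.] q7 1.09 w 0.018 F [-0.3 -0.1  0.8]
shift [ 1.900e-03 -1.000e-04 -2.084e-01] turn z -0.713
```

Emit:
{"method": "play_rows", "body": {
  "motion": [
    [[0,0,0,0,0,0],[0,0,0,0,0,0],[0,0,0,0,0,0],[0,0,-0.01,0,0,0],[0,0,-0.02,0,0,0],[0,0,-0.03,0,0,0],[0,0,-0.03,0,0,0],[0,0,-0.03,0,0,0],[0,0,-0.03,0,0,0],[0,0,-0.03,0,0,-0.102],[0,0,-0.03,0,0,-0.102],[0,0,0,0,0,-0.102],[0,0,0,0,0,-0.102],[0,0,0,0,0,-0.102],[0,0,0,0,0,-0.102],[0,0,0,0,0,-0.102],[0,0,0,0,0,0]]
  ]
}}

```text
t: 21.53
ee_pos: [0.5062, -0.3333, 0.2416]
orientation: [0.646, 0.764, -0.0, -0.0]
force: [-0.5, -0.0, -1.2]
width: 0.0115
```

```bash
python3 - <<'E'
from h import *
go([.540,-.13,.24],99.4)
im,P=shot('wrist','w5.png')
E
```

```text
t 21.53 pos [ 0.5062 -0.3333  0.2416] head 99.55 toolz [-0.001  0.    -1.   ] q7 1.85 w 0.0115 F [-0.5 -0.  -1.2]
shift [0.1949 0.067  0.0016] turn z 0.003
```

```bash
python3 - <<'E'
from h import *
go([.614,-.004,.245],99.4)
E
```

```text
t 21.58 pos [ 0.5063 -0.3332  0.2416] head 99.33 toolz [-0.  0. -1.] q7 1.85 w 0.0116 F [-0.3  0.7 -0.8]
shift [ 0.3074  0.1596 -0.0033] turn z -0.001
```

Emit:
{"method": "play_rows", "body": {
  "motion": [
    [[0.0279,0.0145,0,0,0,0],[0.0279,0.0145,0,0,0,0],[0.0279,0.0145,0,0,0,0],[0.0279,0.0145,0,0,0,0],[0.0279,0.0145,0,0,0,0],[0.0279,0.0145,0,0,0,0],[0.0279,0.0145,0,0,0,0],[0.0279,0.0145,0,0,0,0],[0.0279,0.0145,0,0,0,0],[0.0279,0.0145,0,0,0,0],[0.0279,0.0145,0,0,0,0],[0,0,0,0,0,0],[0,0,0,0,0,0]]
  ]
}}

```text
t: 22.67
ee_pos: [0.6135, -0.0011, 0.2419]
orientation: [0.645, 0.764, 0.0, -0.0]
force: [-0.9, -0.9, -1.2]
width: 0.0116
```

```bash
python3 - <<'E'
from h import *
go([.540,-.0164,.2],99.4)
im,P=shot('wrist','w6.png');np.save('w6.npy',P['pose'])
print(proj(P,[.540,-.0164,.12]),proj(P,telemetry.get_state()['ee_pos']))
cv2.imwrite('pics/w6c.png',cv2.resize(im[20:340,210:450],None,fx=2.4,fy=1.875)[:,:,::-1] if 0 else cv2.resize(im[30:330,180:480],None,fx=2,fy=2,interpolation=cv2.INTER_CUBIC)[:,:,::-1])
E
```

```text
t 22.67 pos [ 0.6135 -0.0011  0.2419] head 99.64 toolz [ 0.     0.001 -1.   ] q7 1.29 w 0.0116 F [-0.9 -0.9 -1.2]
shift [-0.0029 -0.0751  0.0419] turn z 0.004
[321.33503124 127.29394401] [319.5811763  290.08169613]
```

View pics/w6c.png

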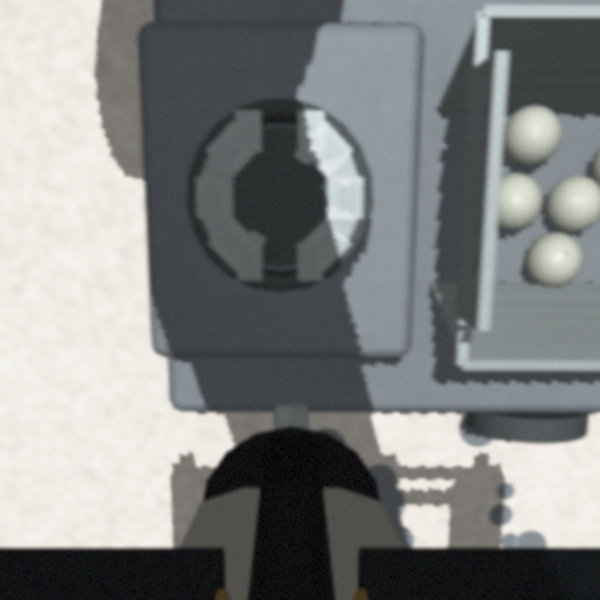

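The socket centre is at crop (280,194), which is full-image (319.8,126.7). The notches are vertical in the image, so they line up with the key's lug, seen at crop (291,404).

```bash
python3 - <<'E'
from h import *
T6=np.load('w6.npy');P=cams.camera_params('wrist'); 
s=telemetry.get_state(); r=R.from_quat(s['orientation']).as_matrix(); print((np.array(P['pose'])-T6).round(4)[:3,3], s['ee_pos'])
for PP in (P,dict(P,pose=T6)):
    so=onplane(PP,319.8,126.7,.12)
    zf=s['ee_pos'][2]-.0316
    lt=onplane(PP,325.5,231.9,zf+.006)+.0225*r[:,1]
    print('socket',so,'key axis from lug',lt,'TCP-rel',r.T@(lt-s['ee_pos']),'key->socket tool',(r.T@(so-lt)).round(4),'tcp->socket',(r.T@(so-s['ee_pos'])).round(4))
print((r.T@np.array(P['pose'])[:3,:3]).round(4),(r.T@(np.array(P['pose'])[:3,3]-s['ee_pos'])).round(4))
E
```

```text
[ 0.     -0.0022 -0.0003] [ 0.61349724 -0.00383332  0.24154591]
socket [ 0.53963201 -0.02031507  0.12      ] key axis from lug [ 0.61398978 -0.00373632  0.21593486] TCP-rel [3.69629767e-05 5.14347217e-04 2.56107704e-02] key->socket tool [-0.0041 -0.076   0.096 ] tcp->socket [-0.004  -0.0755  0.1216]
socket [ 0.53977931 -0.0175571   0.12      ] key axis from lug [ 0.61413238 -0.00097295  0.21593486] TCP-rel [0.0027394  0.00110881 0.02560814] key->socket tool [-0.0041 -0.076   0.096 ] tcp->socket [-0.0013 -0.0749  0.1216]
[[ 1.000e+00 -1.000e-04 -0.000e+00]
 [-1.000e-04 -9.661e-01 -2.581e-01]
 [ 0.000e+00  2.581e-01 -9.661e-01]] [-1.000e-04 -7.110e-02 -1.665e-01]
```

Emit:
{"method": "play_rows", "body": {
  "motion": [
    [[-0.0008,-0.0152,0,0,0,0],[-0.0008,-0.0152,0,0,0,0],[-0.0008,-0.0152,0,0,0,0],[-0.0008,-0.0152,0,0,0,0],[-0.0009,-0.0152,0,0,0,0],[0,0,0.016,0,0,0],[0,0,0.016,0,0,0],[0,0,0.016,0,0,0],[0,0,0.016,0,0,0],[0,0,0.004,0,0,0],[0,0,0,0,0,0],[0,0,0,0,0,0],[0,0,0,0,0,0]]
  ]
}}

```text
t: 23.8
ee_pos: [0.5401, -0.0211, 0.1745]
orientation: [0.647, 0.763, 0.001, 0.001]
force: [-0.6, -0.6, -0.3]
width: 0.012
```

```bash
python3 - <<'E'
from h import *
for i in range(4):
    s=telemetry.get_state();r=R.from_quat(s['orientation']).as_matrix();im,P=shot('wrist','w7.png'); print(s['ee_pos'].round(4),np.degrees(np.arctan2(r[1,0],r[0,0])).round(2))
print(proj(P,[.5397,-.019,.12]))
cv2.imwrite('pics/w7c.png',cv2.resize(im[130:330,220:430],None,fx=3.5,fy=3,interpolation=cv2.INTER_CUBIC)[:,:,::-1])
E
```

```text
[ 0.5401 -0.0211  0.1745] 99.38
[ 0.5401 -0.0209  0.1746] 99.4
[ 0.54   -0.0208  0.1745] 99.42
[ 0.5399 -0.0207  0.1744] 99.43
[328.39429089 255.46507213]
```

View pics/w7c.png

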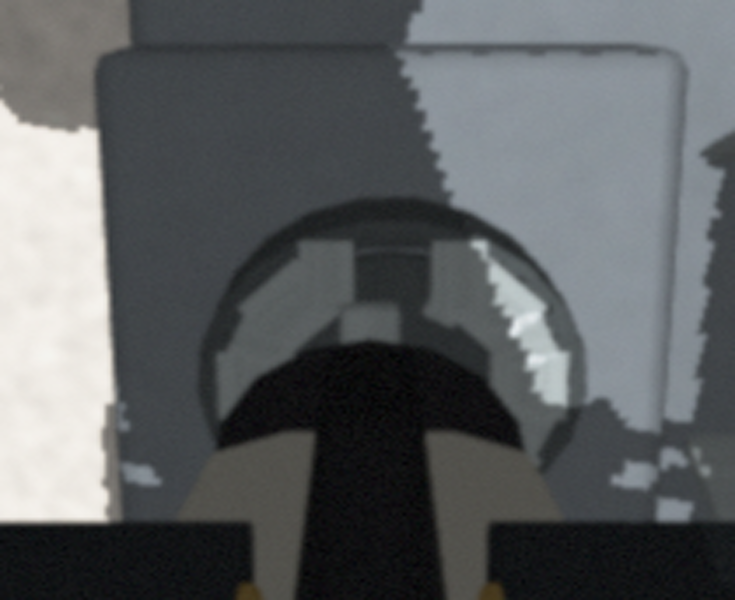

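```bash
python3 - <<'E'
from h import *
P=cams.camera_params('wrist');s=telemetry.get_state();r=R.from_quat(s['orientation']).as_matrix()
zf=s['ee_pos'][2]-.0316
k=onplane(P,325.6,231,zf+.006)+.0225*r[:,1]
T6=np.load('w6.npy');P6=dict(P,pose=T6)
for nm,row in (('collar',195.4),('lipflat',209.6)):
    w6row={'collar':(30+98/2-.25,30+290/2-.25),'lipflat':(30+108/2-.25,30+280/2-.25)}[nm]
    a=onplane(P6,319.8,w6row[0],.12);b=onplane(P6,319.8,w6row[1],.12)
    d=np.linalg.norm(a-b)/2; so=onplane(P,332,row,.12)+d*r[:,1]
    print(nm,d,so,(a+b)/2,'key->socket',(r.T@(so-k)).round(4))
print('key',k,'tcp',s['ee_pos'])
E
```

```text
collar 0.03327691206473074 [ 0.5361685  -0.01751388  0.12004411] [ 0.54082968 -0.01738252  0.12      ] key->socket [ 0.0037 -0.0031  0.0286]
lipflat 0.029804920898359434 [ 0.54094331 -0.01668026  0.12003951] [ 0.54062884 -0.0174159   0.12      ] key->socket [0.0037 0.0017 0.0286]
key [ 0.53983976 -0.02064979  0.14861955] tcp [ 0.53979289 -0.02076406  0.17418973]
```

The lip edge and the earlier views agree on the socket at about (0.5407,-0.0170). The key is at (0.5398,-0.0207), so I'll correct by (+3.6,+1.4) mm in the tool axes and ease down.

Emit:
{"method": "play_rows", "body": {
  "motion": [
    [[0.0018,0.0007,0,0,0,0],[0.0018,0.0007,0,0,0,0],[0,0,0,0,0,0],[0,0,0,0,0,0],[0,0,0,0,0,0],[0,0,0,0,0,0],[0,0,0.004,0,0,0],[0,0,0.004,0,0,0],[0,0,0.004,0,0,0],[0,0,0.004,0,0,0],[0,0,0.002,0,0,0],[0,0,0.002,0,0,0],[0,0,0.002,0,0,0],[0,0,0.002,0,0,0],[0,0,0.002,0,0,0],[0,0,0,0,0,0],[0,0,0,0,0,0],[0,0,0,0,0,0]]
  ]
}}

```text
t: 25.5
ee_pos: [0.5403, -0.0169, 0.1476]
orientation: [0.646, 0.763, 0.0, 0.0]
force: [-0.2, -0.2, -1.1]
width: 0.0115
```

```bash
python3 - <<'E'
from h import *
go([.5407,-.017,.1356],99.4); s=telemetry.get_state(); print(s['wrist_torque'].round(2))
E
```

```text
t 25.5 pos [ 0.5403 -0.0169  0.1476] head 99.46 toolz [ 0.  0. -1.] q7 1.2 w 0.0115 F [-0.2 -0.2 -1.1]
shift [-0.0001  0.0004  0.012 ] turn z 0.001
[ 0.1  -0.13 -0.05]
```

No contact force, and the foot is 4 mm below the mouth. Now pushing in.

Emit:
{"method": "play_rows", "body": {
  "motion": [
    [[0,0,0.0015,0,0,0],[0,0,0.0015,0,0,0],[0,0,0.0015,0,0,0],[0,0,0.0015,0,0,0],[0,0,0.0015,0,0,0],[0,0,0.0015,0,0,0],[0,0,0.0015,0,0,0],[0,0,0.001,0,0,0],[0,0,0,0,0,0],[0,0,0,0,0,0],[0,0,0,0,0,0],[0,0,0,0,0,0]]
  ]
}}

```text
t: 26.5
ee_pos: [0.5404, -0.017, 0.1362]
orientation: [0.646, 0.763, 0.0, 0.0]
force: [-0.9, -0.9, 4.1]
width: 0.0118
```

```bash
python3 - <<'E'
from h import *
go([.5407,-.017,.1356],99.4); s=telemetry.get_state(); print(s['wrist_torque'].round(2))
E
```

```text
t 26.5 pos [ 0.5404 -0.017   0.1362] head 99.45 toolz [ 0.  0. -1.] q7 1.18 w 0.0118 F [-0.9 -0.9  4.1]
shift [-0.0001  0.0003  0.0006] turn z 0.001
[ 0.01 -0.04  0.01]
```

Emit:
{"method": "play_rows", "body": {
  "motion": [
    [[0,0,0.0008,0,0,0],[0,0,0,0,0,0.1],[0,0,0,0,0,0.1],[0,0,0,0,0,0.1],[0,0,0,0,0,0.1],[0,0,0,0,0,0.1],[0,0,0,0,0,0.1],[0,0,0,0,0,0.1],[0,0,0,0,0,0.1],[0,0,0,0,0,0.1],[0,0,0,0,0,0.1],[0,0,0,0,0,0.1],[0,0,0,0,0,0.1],[0,0,0,0,0,0.1],[0,0,0,0,0,0.1],[0,0,0,0,0,0],[0,0,0,0,0,0],[0,0,0,0,0,0]]
  ],
  "grip_force": 60
}}

```text
t: 28.0
ee_pos: [0.5407, -0.0164, 0.1354]
orientation: [0.986, 0.169, 0.001, -0.0]
force: [1.0, 1.6, 4.3]
width: 0.012
```

```bash
python3 - <<'E'
from h import *
go([.5407,-.017,.1356],9.4); s=telemetry.get_state(); print(s['wrist_torque'].round(2),s['tau'][6])
E
```

```text
t 28.0 pos [ 0.5407 -0.0164  0.1354] head 19.42 toolz [ 0.001  0.001 -1.   ] q7 0.06 w 0.012 F [1.  1.6 4.3]
shift [-0.0002  0.0005 -0.0002] turn z 0.175
[ 0.2  -0.13  0.23] -0.22208265960216522
```

The spring torque is building as it should (0.23 N m). I'll go on in small steps to find the stop.

Emit:
{"method": "play_rows", "body": {
  "motion": [
    [[0,0,0,0,0,0.04],[0,0,0,0,0,0.04],[0,0,0,0,0,0.04],[0,0,0,0,0,0.04],[0,0,0,0,0,0],[0,0,0,0,0,0],[0,0,0,0,0,0]]
  ]
}}

```text
t: 28.58
ee_pos: [0.5408, -0.0164, 0.1354]
orientation: [0.996, 0.089, 0.001, -0.0]
force: [0.4, 1.9, 4.6]
width: 0.0114
```

```bash
python3 - <<'E'
from h import *
go([.5407,-.017,.1356],9.4); s=telemetry.get_state(); print(s['wrist_torque'].round(2),s['tau'][6])
E
```

```text
t 28.58 pos [ 0.5408 -0.0164  0.1354] head 10.21 toolz [ 0.001  0.001 -1.   ] q7 -0.06 w 0.0114 F [0.4 1.9 4.6]
shift [-0.0002  0.0006 -0.0002] turn z 0.014
[ 0.33 -0.21  0.33] -0.36924666725099087
```

Emit:
{"method": "play_rows", "body": {
  "motion": [
    [[0,0,0,0,0,0.02],[0,0,0,0,0,0.02],[0,0,0,0,0,0.02],[0,0,0,0,0,0],[0,0,0,0,0,0],[0,0,0,0,0,0]]
  ]
}}

```text
t: 29.08
ee_pos: [0.5408, -0.0165, 0.1355]
orientation: [0.998, 0.06, 0.001, -0.0]
force: [0.2, 0.6, 5.5]
width: 0.0119
```

```bash
python3 - <<'E'
from h import *
go([.5407,-.017,.1356],9.4); s=telemetry.get_state(); print(s['wrist_torque'].round(2),s['tau'][6])
E
```

```text
t 29.08 pos [ 0.5408 -0.0165  0.1355] head 6.87 toolz [ 0.002  0.    -1.   ] q7 -0.11 w 0.0119 F [0.2 0.6 5.5]
shift [-0.0001  0.0005 -0.0001] turn z -0.044
[ 0.31 -0.28  0.74] -0.769679993391037
```

The torque jumped to 0.74 N m, well above the 0.25 N m spring, so the rotor is on its stop. One last hold and a look.

Emit:
{"method": "play_rows", "body": {
  "motion": [
    [[0,0,0.0005,0,0,0],[0,0,0,0,0,0],[0,0,0,0,0,0],[0,0,0,0,0,0],[0,0,0,0,0,0],[0,0,0,0,0,0],[0,0,0,0,0,0],[0,0,0,0,0,0],[0,0,0,0,0,0],[0,0,0,0,0,0]]
  ]
}}

```text
t: 29.92
ee_pos: [0.5408, -0.0164, 0.1354]
orientation: [0.998, 0.06, 0.001, -0.0]
force: [-0.4, 1.1, 7.9]
width: 0.0119
```

```bash
python3 - <<'E'
from h import *
go([.5407,-.017,.1356],9.4); s=telemetry.get_state(); print(s['wrist_torque'].round(2),s['tau'][6])
im,_=shot('scene','s9.png'); w,_=shot('wrist','w9.png')
a=cv2.resize(im[150:330,180:480],(600,360)); b=cv2.resize(w[120:360,200:560],(330,220)); 
c=np.zeros((580,600,3),'uint8'); c[:360]=a; c[360:,:330]=b; cv2.imwrite('pics/f.png',c[:,:,::-1])
E
```

```text
t 29.92 pos [ 0.5408 -0.0164  0.1354] head 6.88 toolz [ 0.002  0.    -1.   ] q7 -0.11 w 0.0119 F [-0.4  1.1  7.9]
shift [-0.0002  0.0006 -0.0002] turn z -0.044
[ 0.26 -0.1   0.75] -0.7700902037322521
```

View pics/f.png

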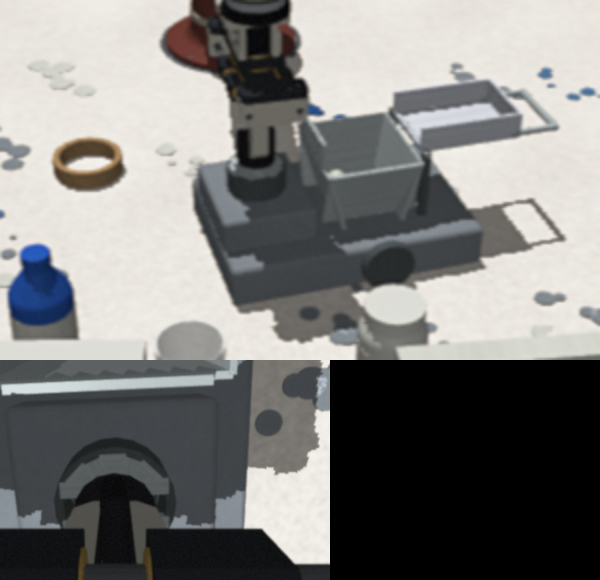

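The picture shows the key seated and turned in the socket, the tray level and empty, and the bystanders in view undisturbed. Force and torque are steady, so I'm handing in.

```bash
python3 -c "
from cell import close_job
print(close_job())"
```

```text
the job is handed in; nothing more can be done
None
```

The mill is set running: all five balls are in the hopper, the tray is back down level, and the gripper is still holding the run key pushed in and turned to its stop. I handed the job in at about 30 s; no verdict was reported.

- **Tray:** I lifted the bar to about 1.24 rad and lowered it along the same arc. The top picture afterwards showed all five balls in the hopper and the tray empty and level.
- **Key:** It went into the socket without a jam and was pushed to about 9 mm of plunger travel. I then turned it clockwise about 92°, until the torque rose to 0.75 N m, well above the 0.25 N m spring, so it is on its stop.
- **Last checks:** The push read about 8 N (6 N is needed at the plunger's stop). The grip was set to 60 N, and the torque held steady for nearly a second before I handed in. The final picture shows the key seated and the things in view (bottle, jars, tape) not visibly moved; it did not cover the carton or palette knife.
- **Mismatch:** The first look at the socket came while the arm was still settling, so it was off by about 4 mm. A second close look corrected this before I inserted the key.

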